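# Return the fallen screw jar to the carousel, bring it to the front and hold

### The arm

A 6-joint arm with a two-finger parallel gripper is mounted at the origin on a cart in front of the work surface, level with it; the furniture and walls round the work are solid. World frame = base frame: x ahead of the robot, y to its left, z up, the work surface at z = 0. Lengths are in m, angles in degrees, forces in N, time in s.
With the tool pointing down it reaches from about 0.325 to 0.925 m from the base axis. Payload 3.1 kg.
Tool frame: the origin (TCP) lies at the very end of the fingers, on their centre line; the grasp point (between the pads) lies 19 mm behind it; z points along the fingers, y is the line along which they close (so a half turn about z gives the same grasp; the last joint's range is limited). The gripper opens to 85 mm and grips with 20 to 120 N. Pads are 22 mm wide; open, the fingers measure 114 mm over their backs; the gripper's body (76 mm by 85 mm) begins 54 mm behind the grasp point. The pads swing forward as they close: fully open they stand 13 mm farther back than shut.
Start: joints at [65.077, 12.427, 92.441, -0, 75.132, -6.429], TCP at [0.198, 0.593, 0.231] pointing down, gripper open.
Joint ranges: [-157.48, 157.48], [-44.54, 120.13], [17.64, 146.25], [-64.5, 244.5], [7.68, 150.69], [-147.95, 147.95]. Speed limits (degrees/s): [159.86, 159.86, 180, 180, 180, 180].

### API

Orientations are given as a 3x3 rotation matrix whose columns are the frame's x, y, z axes.
In Python, from station import sense, snapshot, camera_info, finish_job gives the robot as it stands.
- The arm moves only by the tool play_rows, never from a script. Its argument "steps" is a list of rows, each an object of numbers: "x", "y", "z": the shift along the tool's x, y, z in mm; "turn": the turn about the tool's z in rad. In form: [{"x": .., "y": .., "z": .., "turn": ..}, ...]. A call has 1 to 8 rows; each row is the pose to reach, as a shift and turn from the pose commanded when the call began, along the tool's axes at that moment; what a row does not reach only later rows make up. A row lasts 1/12 s, in which the tool goes at most 41.7 mm and 7.16 degrees, less where a joint would pass 70% of its speed; a pose out of reach is approached as far as the arm can. A call with a gripper value outside its range is refused whole. "claw" is the closure, from 0 (fully open) to 1 (shut), set as the call begins (left out, the last holds). The fingers move at their own pace and stop on an object; the grip force is fixed at half the most. Time passes only in rows, so rows that repeat a pose let the fingers close. It gives the time, the measured TCP pose, the force, the opening and the grip force at its end, in the units of the state.
- sense(): the state, without advancing time (a new reading comes with each control period).
- snapshot(name): name is "side" or "top"; returns the picture (420x560x3 uint8, red, green, blue); there is no depth.
- camera_info(name): a dict with "mtx" (3x3 intrinsics, pixels), "dist" ([k1, k2, p1, p2, k3] as OpenCV has them; the pictures are not rectified), "extrinsics" (4x4, takes a point from camera to world coordinates). Camera axes: x right, y down, z forward; pixel columns grow to the right and rows downward; lengths in m; the calibration is good to about 2 mm. A picture is of the moment at which its call begins. camera_info takes no time and is no camera call.
- finish_job(): hands the job in; it is judged then, once.
The state is a dict: "time": time; "qpos": joint angles; "qvel": joint speeds; "joint_efforts": joint torques, N m; "position": TCP position; "eef_rot": TCP orientation; "contact_force": force on the tool from outside, world axes, zero at the start; "ft_torque": the same for the moment, N m; "gripper_width": opening from 0.0 (shut) to 1.0 (fully open); "grip_force": force on a finger pad.
Only numpy, scipy, OpenCV 4.12 (cv2) and the standard library are available. Lean on these libraries where they do the work, as an engineer would, in place of code of your own. Each camera call takes 0.05 s, during which the arm holds its last target. There are 200 camera calls.

### The job

A screw jar has tipped out of the jar carousel and lies on the table. Stand it upright in the carousel's empty cup, and turn the carousel by the bar handle on top until that jar stands in front, at the red pointer on the base. The deck runs freely, so finish with the gripper closed on the handle, holding the carousel still so that I can unscrew the jar's lid; leave the other jars standing in their cups and the tools on the table where they are.

Things in the scene. Friction and masses are not known exactly. Their poses are not given: they have to be found in the camera images.
- fallen_jar_center (a point): centre of the jar that lies on its side at the left: brown, 60 mm across, 86 mm tall; its black lid at the top is 54 mm across, 16 mm tall. The point lies on the axis, 43 mm from the underside; z points from underside to lid (level at the start). 0.2 to 0.3 kg, centre of mass 42 mm from the underside. Pinched lightly (3 N) near the lid's end and lifted it swings upright; set down up to 30 degrees askew it rights itself.
- fallen_jar: the same jar, origin at the centre of its underside, z towards the lid
- empty_cup (a point): the carousel's one empty cup: centre of its floor, 28 mm above the table. z up, -x points outward from the turning axis. The cup is a grey collar 69 mm across inside, 76 mm outside, 14 mm high, with a cork floor. Five such cups stand 72 degrees apart, 85 mm from the axis; the other four hold jars (lid tops 114 mm above the table).
- carousel (a joint): turn of the carousel's deck in rad about the vertical axis, 0 at the start wherever it stands then, growing counter-clockwise seen from above, free for 6.28 rad either way. The round plywood deck, 256 mm across, runs freely on a ball bearing (about 0.025 N m), with no detent or brake.
- handle_grip (a point): centre of the blue bar handle on top of the carousel's central post, on the turning axis, 150 mm above the table. The bar is 90 mm long along this point's y axis, 20 mm wide along x, 24 mm tall, on a steel post 16 mm thick; it turns with the deck. Its x axis points away from the empty cup.
- handle: the same bar handle, fixed to the carousel's deck
- carousel_base: the carousel's heavy fixed base on the table, origin under its centre on the table, on the turning axis; its -x axis points to its front, where the red pointer sticks out from under the deck
- front_place (a point): fixed point of the base, 70 mm above the table and 85 mm from the turning axis in the direction of the red pointer: the centre of a jar that stands in a cup exactly at the pointer
- pointer (a point): tip of the red pointer on the fixed base, 150 mm from the turning axis, 26 mm above the table
- jar_1: one of the four jars standing in the carousel, alike to the fallen one; origin at the centre of its underside
- jar_2: one of the four jars standing in the carousel, alike to the fallen one; origin at the centre of its underside
- jar_3: one of the four jars standing in the carousel, alike to the fallen one; origin at the centre of its underside
- jar_4: one of the four jars standing in the carousel, alike to the fallen one; origin at the centre of its underside
- tape_measure: bystander: yellow tape measure, 62x82x36 mm, origin at the centre of its underside
- star_knob: bystander: black star knob with steel stud, standing on its head, 48x46x62 mm, origin at the centre of its underside
- offcut: bystander: timber offcut, 60x90x30 mm, origin at the centre of its underside
- dial_gauge: bystander: dial gauge on a small foot, 30x61x70 mm, origin at the centre of its underside
- push_stick: bystander: beech push stick, 42x267x14 mm, origin at the centre of its underside
Things that resemble listed ones, but are neither listed nor needed, are in the scene too. Leave any green look-alike of the jar_1 alone.

How it is judged (in metres and radians):
On the way:
1. the fallen jar stands upright on the floor of the empty cup, let go (horizontal distance between fallen_jar_center and empty_cup below 0.007 m and z of fallen_jar_center in the frame of empty_cup below 0.047 m and angle between fallen_jar's own z axis and vertical below 0.1 rad and contact force between the fingers and fallen_jar below 0.1 N), for 0.2 s.
At the end, for the whole second after the job is handed in: The jar stands upright (0.1 rad), untouched, on the floor of the empty cup (within 7 mm), its centre within 14 mm of the front place; the fingers are down round the handle and hold it with over 4 N, the deck turns slower than 0.04 rad/s, and the other jars stand upright (all of step 1 and horizontal distance between fallen_jar_center and front_place below 0.014 m and contact force between the arm and fallen_jar below 0.1 N and contact force between the fingers and handle above 4 N and z of the grasp point in the frame of handle_grip below 0.022 m and velocity of joint carousel between -0.04 and 0.04 rad/s and angle between each of jar_1, jar_2, jar_3, jar_4's own z axis and vertical below 0.1 rad); the arm keeps its last pose, push and grip.
It fails at once if another jar tips or leaves its cup (angle between any of jar_1, jar_2, jar_3, jar_4's own z axis and vertical above 0.3 rad or height (world z) of any of jar_1, jar_2, jar_3, jar_4 above 0.045 m).
It fails at once if a bystander on the table is moved more than 30 mm (distance of any of tape_measure, star_knob, offcut, dial_gauge, push_stick from where it was at the start of the episode above 0.03 m).
It also fails if it takes over 61 s, if anything falls off the work surface, if the arm or the gripper's body presses on something with over 40 N, if the wrist force passes 120 N, or if a joint passes its speed limit or range.

## Working session

There is one attempt and no reset: what is moved stays moved. The work goes in short steps, Python scripts to look and compute and a tool call to move; the robot and the scene stay as the last step left them, time stands still between calls to the robot, and variables do not carry over. Pictures are saved under pics/ and viewed, at most 10 in all, crops included, and the job is handed in when it is done.

Besides the shell and the picture viewer there is one more tool, called after "Call:" as name(argument=value, ...), one argument or row to a line, values as JSON. play_rows: Moves the arm, as the interface text tells. Its arguments: {"type":"object","properties":{"steps":{"type":"array"},"claw":{"type":"number"}},"required":["steps"]}

```bash
mkdir -p pics
python3 - <<'E'
from station import *
import cv2
for n in("top","side"):
    cv2.imwrite(f"pics/{n}0.png",snapshot(n)[:,:,::-1]); c=camera_info(n); print(n,c)
s=sense();print(s)
E
```

```text
top {'mtx': array([[448.29494907,   0.        , 277.39545533],
       [  0.        , 448.29494907, 213.3449828 ],
       [  0.        ,   0.        ,   1.        ]]), 'dist': array([-0.07770872,  0.        ,  0.        ,  0.        ,  0.        ]), 'extrinsics': array([[-0.02566075, -0.98556164,  0.16736122,  0.36440347],
       [-0.99958292,  0.02307763, -0.01736139,  0.03880583],
       [ 0.01324842, -0.16773692, -0.98574277,  1.163237  ],
       [ 0.        ,  0.        ,  0.        ,  1.        ]])}
side {'mtx': array([[396.60185922,   0.        , 283.14794841],
       [  0.        , 396.60185922, 212.88075441],
       [  0.        ,   0.        ,   1.        ]]), 'dist': array([-0.09269336,  0.        ,  0.        ,  0.        ,  0.        ]), 'extrinsics': array([[-0.99924053, -0.01446804,  0.03618053,  0.46531717],
       [-0.03877501,  0.46103443, -0.88653469,  0.95452017],
       [-0.00385405, -0.88726429, -0.46124529,  0.57569368],
       [ 0.        ,  0.        ,  0.        ,  1.        ]])}
{'time': 0.1, 'qpos': array([ 6.50779117e+01,  1.24734142e+01,  9.25187382e+01, -4.77074362e-04,
        7.51340517e+01, -6.42983908e+00]), 'qvel': array([-0.09507833, -0.03428315, -0.16211733,  0.00916257, -0.04336383,
        0.03001199]), 'joint_efforts': array([-1.35764774e-03, -3.98072398e+01, -3.04972887e+01, -1.81707287e-04,
        4.18037467e-03, -1.20540753e-05]), 'position': array([0.19791788, 0.5920604 , 0.23009325]), 'eef_rot': array([[-9.48367141e-01,  3.17173324e-01, -9.20876632e-04],
       [ 3.17174571e-01,  9.48365060e-01, -2.00095638e-03],
       [ 2.38677236e-04, -2.18971993e-03, -9.99997574e-01]]), 'contact_force': array([ 0.36151363, -0.26466953, -0.4617545 ]), 'ft_torque': array([-0.03558419,  0.06043404, -0.00874558]), 'grip_force': 0.0, 'gripper_width': 0.9966832240019347}
```

View pics/top0.png

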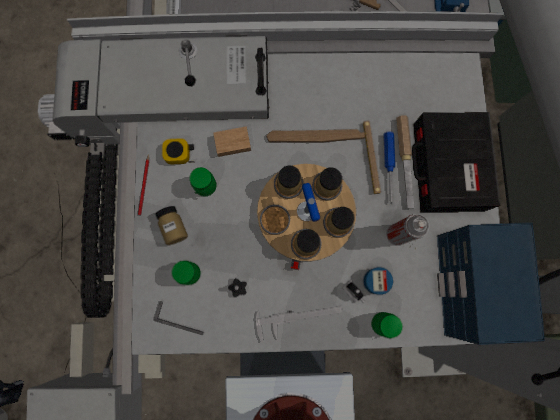

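View pics/side0.png

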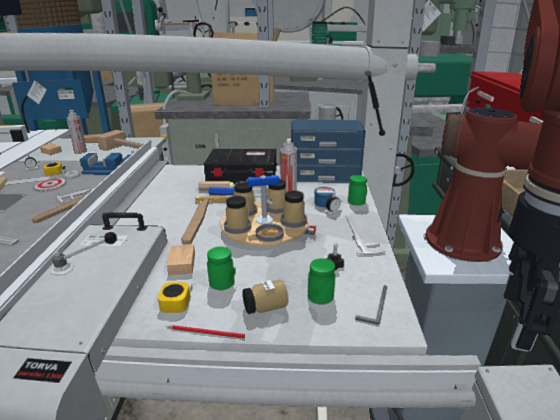

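Candidates for the fallen jar (top view): the brown jar lying at (171,225), and green standing look-alikes at (203,181), (186,272) and (387,324). By the description it is the brown one, with its black lid towards (166,211). The empty cup is at (274,219) and the pointer at (295,266). I'll check this in a close crop.

```bash
cat > h.py <<'E'
from station import *
import cv2, numpy as np
def ray(n,uv):
    c=camera_info(n);p=cv2.undistortPoints(np.array([[uv]],float),c["mtx"],c["dist"])[0,0]
    E=c["extrinsics"];return E[:3,3],E[:3,:3]@np.r_[p,1]
def at(n,uv,z):
    o,d=ray(n,uv);return (o+d*(z-o[2])/d[2])[:2].round(4)
def proj(n,P):
    c=camera_info(n);E=np.linalg.inv(c["extrinsics"])
    return cv2.projectPoints(np.array(P,float).reshape(-1,3),cv2.Rodrigues(E[:3,:3])[0],E[:3,3],c["mtx"],c["dist"])[0][:,0]
E
python3 - <<'E'
import cv2,numpy as np
t=cv2.imread("pics/top0.png")
a=cv2.resize(t[195:255,140:205],None,fx=6,fy=6,interpolation=cv2.INTER_CUBIC)
b=cv2.resize(t[155:275,250:360],None,fx=4.5,fy=4.5,interpolation=cv2.INTER_CUBIC)[:540,:400]
b=cv2.resize(t[155:275,250:360],(400,436),interpolation=cv2.INTER_CUBIC)
o=np.zeros((436,790,3),np.uint8);o[:360,:390]=a;o[:,390:]=b
cv2.imwrite("pics/c1.png",o)
E
```

```text
(no output)
```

View pics/c1.png

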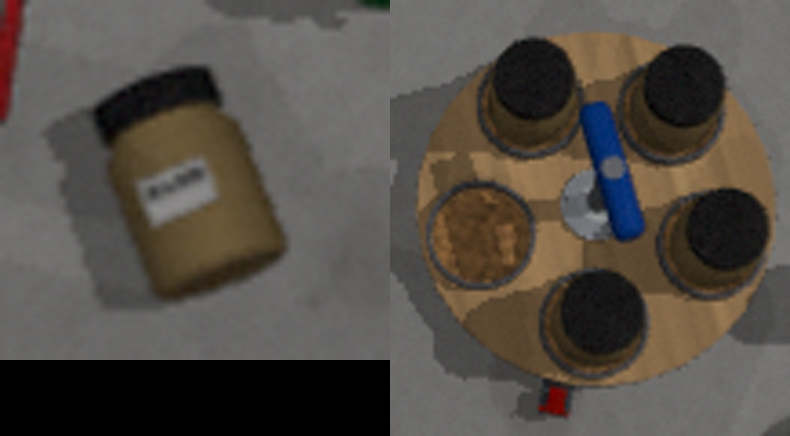

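Run:
```python
from h import *
l=at("top",(165.5,209.7),.028);b=at("top",(177.7,241),.03)
print("jar",l,b,np.linalg.norm(l-b),(l+b)/2,np.degrees(np.arctan2(*(l-b)[::-1])))
h=at("top",(311,201.2),.162);c=at("top",(275,219.6),.042);p=at("top",(294.8,268),.026);d=at("top",(306.9,212.8),.022)
h1=at("top",(250+205/3.636,155+104/3.636),.16);h2=at("top",(250+218/3.636+4,155+238/3.636),.16)
print("handle",h,"deck",d,"cup",c,"ptr",p,np.linalg.norm(c-d),np.linalg.norm(p-d),h1,h2,np.linalg.norm(h1-h2))
for n,q in(("cup",c),("ptr",p)):print(n,np.degrees(np.arctan2(*(q-d)[::-1])))
for q in((538,77),(684,83),(728,230),(602,310)):
  print(at("top",(250+(q[0]-390)/3.636,155+q[1]/3.636),.114)-d)
s=sense();print(s["eef_rot"][:, :2].round(3))
print(at("top",(203,178),.1),at("top",(186,270),.1),at("top",(178,150),.03))
```

```text
jar [0.5734 0.3068] [0.4915 0.2739] 0.08826108995474737 [0.53245 0.29035] 21.88579201667319
handle [ 0.5607 -0.0561] deck [ 0.5578 -0.0576] cup [0.5389 0.0255] ptr [ 0.4165 -0.0216] 0.08522218021149186 0.145813888227425 [ 0.6025 -0.0473] [ 0.5164 -0.0613] 0.087230785849951
cup 102.81320595903738
ptr 165.7064418869526
[0.0749 0.0435]
[ 0.0687 -0.0534]
[-0.0308 -0.0777]
[-0.0812  0.0068]
[[-0.948  0.317]
 [ 0.317  0.948]
 [ 0.    -0.002]]
[0.6366 0.1993] [0.4144 0.2392] [0.7321 0.2763]
```

Measurements agree with the given sizes: jar length 88 mm (86), cup radius 85 mm, pointer radius 148 mm. The axis is about (0.560, -0.057), the cup bearing 103.5° and the pointer bearing 166.2°. I'll grasp at the lid, (0.566, 0.304), with tool x along the jar axis at yaw 21.9°.

Call:
play_rows(
  steps=[
    {"x": -440, "y": -156, "z": 80, "turn": 1.0},
    {"x": -440, "y": -156, "z": 80, "turn": 1.0},
    {"x": -440, "y": -156, "z": 80, "turn": 1.0},
    {"x": -440, "y": -156, "z": 80, "turn": 1.0},
    {"x": -440, "y": -156, "z": 80, "turn": 1.0},
    {"x": -440, "y": -156, "z": 80, "turn": 1.0},
    {"x": -440, "y": -156, "z": 80, "turn": 1.0},
    {"x": -440, "y": -156, "z": 80, "turn": 1.0},
  ],
  claw=0,
)

```text
time: 0.77
position: [0.458, 0.3887, 0.1742]
eef_rot: [[-0.24, 0.971, -0.001], [0.971, 0.24, -0.0], [-0.0, -0.001, -1.0]]
contact_force: [1.1, 1.1, 0.1]
gripper_width: 1.002
grip_force: 0.0
```

```bash
cat >> h.py <<'E'
def go(x,y,z,yaw):
    s=sense();R=s["eef_rot"];d=R.T@(np.array([x,y,z])-s["position"])*1000
    w=np.degrees(np.arctan2(R[1,0],R[0,0]));t=(w-yaw+180)%360-180
    print("t",round(s["time"],2),"pos",s["position"].round(4),"yaw",w.round(1),"grip",round(s["grip_force"],1),round(s["gripper_width"],3),"q",s["qpos"].round(0),"F",s["contact_force"].round(1),"\nMOVE",d.round(1),"turn",np.radians(t).round(3))
E
python3 -c "
from h import *
go(.566,.304,.15,21.9)"
```

```text
t 0.77 pos [0.458  0.3887 0.1742] yaw 103.9 grip 0.0 1.002 q [34. 13. 99.  0. 69. 20.] F [1.1 1.1 0.1] 
MOVE [-108.1   84.6   24.1] turn 1.43
```

Call:
play_rows(
  steps=[
    {"x": -108, "y": 85, "z": 24, "turn": 1.0},
    {"x": -108, "y": 85, "z": 24, "turn": 1.0},
    {"x": -108, "y": 85, "z": 24, "turn": 1.0},
    {"x": -108, "y": 85, "z": 24, "turn": 1.0},
    {"x": -108, "y": 85, "z": 24, "turn": 1.0},
    {"x": -108, "y": 85, "z": 24, "turn": 1.0},
    {"x": -108, "y": 85, "z": 24, "turn": 1.0},
    {"x": -108, "y": 85, "z": 24, "turn": 1.0},
  ],
)

```text
time: 1.43
position: [0.5657, 0.306, 0.15]
eef_rot: [[0.688, 0.726, -0.002], [0.726, -0.688, -0.001], [-0.002, -0.001, -1.0]]
contact_force: [-0.4, 0.6, 0.3]
gripper_width: 0.997
grip_force: 0.0
```

```bash
python3 -c "
from h import *
go(.566,.304,.15,21.9)"
```

```text
t 1.43 pos [0.5657 0.306  0.15  ] yaw 46.5 grip 0.0 0.997 q [22. 19. 93.  0. 68. 66.] F [-0.4  0.6  0.3] 
MOVE [-1.2  1.5  0. ] turn 0.43
```

Call:
play_rows(
  steps=[
    {"x": -1, "y": 1.5, "z": 0, "turn": 0.43},
    {"x": -1, "y": 1.5, "z": 0, "turn": 0.43},
    {"x": -1, "y": 1.5, "z": 0, "turn": 0.43},
    {"x": -1, "y": 1.5, "z": 30, "turn": 0.43},
    {"x": -1, "y": 1.5, "z": 60, "turn": 0.43},
    {"x": -1, "y": 1.5, "z": 60, "turn": 0.43},
    {"x": -1, "y": 1.5, "z": 60, "turn": 0.43},
  ],
)

```text
time: 2.02
position: [0.5638, 0.3038, 0.0881]
eef_rot: [[0.925, 0.379, -0.006], [0.379, -0.925, -0.003], [-0.007, -0.0, -1.0]]
contact_force: [0.7, 0.3, 0.8]
gripper_width: 0.997
grip_force: 0.0
```

```bash
python3 -c "
from h import *
go(.566,.304,.008,21.9)
a=snapshot('side')[210:350,190:360,::-1];b=snapshot('top')[150:290,110:280,::-1]
cv2.imwrite('pics/g1.png',np.hstack([cv2.resize(i,None,fx=2.35,fy=2.35,interpolation=2) for i in(a,b)]))"
```

```text
t 2.02 pos [0.5638 0.3038 0.0881] yaw 22.3 grip 0.0 0.997 q [22. 23. 95.  0. 62. 90.] F [0.7 0.3 0.8] 
MOVE [ 2.7  0.6 80. ] turn 0.007
```

View pics/g1.png

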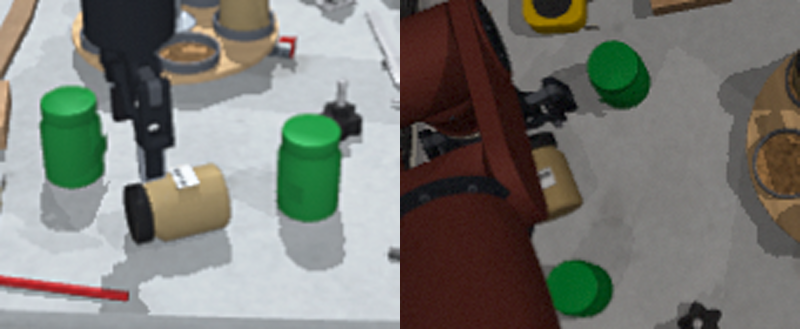

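The gripper sits above the lid end at the right yaw: side view shows the near finger over lid/body, top view shows the other finger beyond it. Descending.

Call:
play_rows(
  steps=[
    {"x": 2.5, "y": 0.5, "z": 25, "turn": 0},
    {"x": 2.5, "y": 0.5, "z": 45, "turn": 0},
    {"x": 2.5, "y": 0.5, "z": 60, "turn": 0},
    {"x": 2.5, "y": 0.5, "z": 72, "turn": 0},
    {"x": 2.5, "y": 0.5, "z": 80, "turn": 0},
    {"x": 2.5, "y": 0.5, "z": 80, "turn": 0},
    {"x": 2.5, "y": 0.5, "z": 80, "turn": 0},
  ],
)

```text
time: 2.7
position: [0.5691, 0.3054, 0.0112]
eef_rot: [[0.925, 0.379, 0.0], [0.379, -0.925, 0.0], [0.0, 0.0, -1.0]]
contact_force: [0.0, 0.6, 0.6]
gripper_width: 1.0
grip_force: 0.0
```

Call:
play_rows(
  steps=[
    {"z": 0},
    {"z": 0},
    {"z": 0},
    {"z": 0},
  ],
  claw=0.32,
)

```text
invalid input
```

```bash
python3 -c "
from h import *
go(.566,.304,.008,21.9)
a=snapshot('side')[240:340,210:340,::-1]
cv2.imwrite('pics/g2.png',cv2.resize(a,None,fx=5,fy=5,interpolation=2))"
```

```text
t 2.7 pos [0.5691 0.3054 0.0112] yaw 22.3 grip 0.0 1.0 q [22. 30. 96. -0. 54. 90.] F [0.  0.6 0.6] 
MOVE [-3.4  0.1  3.2] turn 0.007
```

View pics/g2.png

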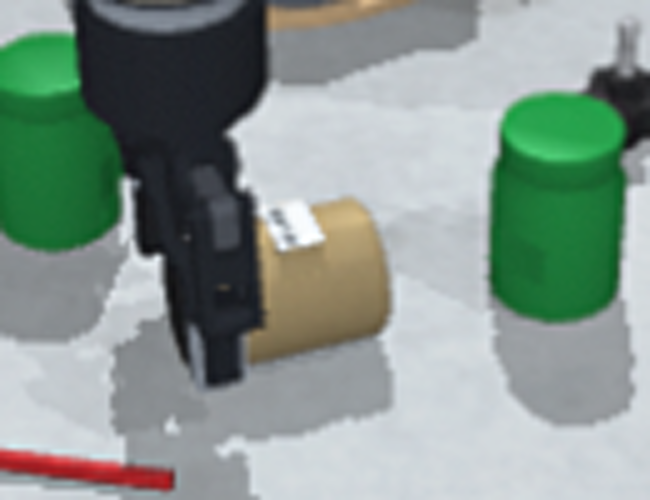

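The fingers straddle the jar at its lid end, (210,330) in the crop. I'll close gently.

Call:
play_rows(
  steps=[
    {"x": -2, "y": 0, "z": 0, "turn": 0},
    {"x": -2, "y": 0, "z": 0, "turn": 0},
    {"x": -2, "y": 0, "z": 0, "turn": 0},
    {"x": -2, "y": 0, "z": 0, "turn": 0},
  ],
  claw=0.33,
)

```text
time: 3.08
position: [0.5674, 0.3047, 0.0116]
eef_rot: [[0.925, 0.379, 0.001], [0.379, -0.925, 0.0], [0.001, -0.0, -1.0]]
contact_force: [0.4, 0.4, -0.1]
gripper_width: 0.668
grip_force: 0.0
```

Call:
play_rows(
  steps=[
    {"x": 0, "y": 0, "z": 0, "turn": 0},
    {"x": 0, "y": 0, "z": 0, "turn": 0},
    {"x": 0, "y": 0, "z": 0, "turn": 0},
  ],
  claw=0.36,
)

```text
time: 3.33
position: [0.5672, 0.3048, 0.0112]
eef_rot: [[0.925, 0.379, 0.0], [0.379, -0.925, 0.0], [0.0, -0.0, -1.0]]
contact_force: [-0.8, 1.7, 0.7]
gripper_width: 0.639
grip_force: 0.3
```

Call:
play_rows(
  steps=[
    {"x": 0, "y": 0, "z": 0, "turn": 0},
    {"x": 0, "y": 0, "z": 0, "turn": 0},
    {"x": 0, "y": 0, "z": 0, "turn": 0},
  ],
  claw=0.37,
)

```text
time: 3.58
position: [0.5673, 0.3048, 0.0112]
eef_rot: [[0.925, 0.379, 0.0], [0.379, -0.925, 0.0], [0.001, -0.0, -1.0]]
contact_force: [0.1, 1.6, 0.4]
gripper_width: 0.628
grip_force: 3.3
```

Call:
play_rows(
  steps=[
    {"x": 0, "y": 0, "z": 0, "turn": 0},
    {"x": 0, "y": 0, "z": 0, "turn": 0},
    {"x": 0, "y": 0, "z": 0, "turn": 0},
  ],
  claw=0.375,
)

```text
time: 3.83
position: [0.5673, 0.3048, 0.0112]
eef_rot: [[0.925, 0.379, 0.0], [0.379, -0.925, 0.0], [0.001, -0.0, -1.0]]
contact_force: [-0.2, 0.8, 2.9]
gripper_width: 0.626
grip_force: 10.7
```

Call:
play_rows(
  steps=[
    {"x": 0, "y": 0, "z": 0, "turn": 0},
    {"x": 0, "y": 0, "z": -5, "turn": 0},
    {"x": 0, "y": 0, "z": -12, "turn": 0},
    {"x": 0, "y": 0, "z": -20, "turn": 0},
    {"x": 0, "y": 0, "z": -28, "turn": 0},
    {"x": 0, "y": 0, "z": -36, "turn": 0},
    {"x": 0, "y": 0, "z": -44, "turn": 0},
    {"x": 0, "y": 0, "z": -52, "turn": 0},
  ],
  claw=0.371,
)

```text
time: 4.5
position: [0.5672, 0.3045, 0.0641]
eef_rot: [[0.925, 0.379, 0.001], [0.379, -0.925, 0.0], [0.0, 0.0, -1.0]]
contact_force: [-0.2, 0.6, -1.1]
gripper_width: 0.627
grip_force: 5.2
```

Call:
play_rows(
  steps=[
    {"x": 0, "y": 0, "z": -8, "turn": 0},
    {"x": 0, "y": 0, "z": -18, "turn": 0},
    {"x": 0, "y": 0, "z": -30, "turn": 0},
    {"x": 0, "y": 0, "z": -45, "turn": 0},
    {"x": 0, "y": 0, "z": -60, "turn": 0},
    {"x": 0, "y": 0, "z": -75, "turn": 0},
    {"x": 0, "y": 0, "z": -88, "turn": 0},
    {"x": 0, "y": 0, "z": -95, "turn": 0},
  ],
)

```text
time: 5.17
position: [0.5683, 0.305, 0.1611]
eef_rot: [[0.925, 0.379, 0.004], [0.379, -0.925, 0.001], [0.004, 0.0, -1.0]]
contact_force: [0.4, 0.0, -1.4]
gripper_width: 0.629
grip_force: 5.0
```

```bash
python3 -c "
from h import *
go(.5402,.0259,.16,13.5)
a=snapshot('side')[170:340,170:380,::-1]
cv2.imwrite('pics/g3.png',cv2.resize(a,None,fx=3,fy=3,interpolation=2))"
```

```text
t 5.17 pos [0.5683 0.305  0.1611] yaw 22.3 grip 5.0 0.629 q [22. 18. 93.  0. 68. 90.] F [ 0.4  0.  -1.4] 
MOVE [-131.8  247.7    0.6] turn 0.153
```

View pics/g3.png

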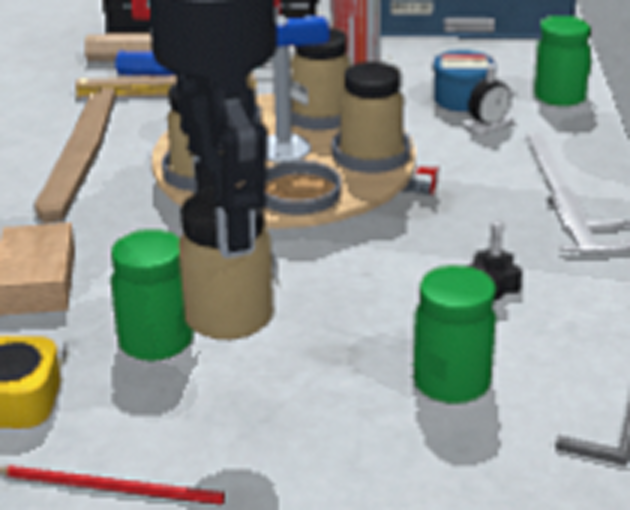

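```bash
python3 -c "
from h import *
for uv in [(246.2,262),(245.5,250),(246.5,276)]:
    o,d=ray('side',uv);p=o+d*(.304-o[1])/d[1];print(p)
print(proj('side',[[.5683,.305,.161],[.5683,.305,.13],[.5683,.305,.11],[.558,.332,.165],[.58,.28,.165]]))
go(.5402,.0259,.16,13.5)
"
```

```text
[0.56591329 0.304      0.12581403]
[0.56591015 0.304      0.15417201]
[0.56699271 0.304      0.09138578]
[[244.04512193 247.29899826]
 [244.84083478 260.51504423]
 [245.34253299 268.77488517]
 [247.58350672 253.3144215 ]
 [239.69468965 238.77388736]]
t 5.22 pos [0.5688 0.3053 0.162 ] yaw 22.3 grip 5.0 0.632 q [22. 18. 93. -0. 68. 90.] F [-0.3  0.3  0.4] 
MOVE [-132.4  247.7    1.3] turn 0.153
```

The jar hangs upright, its axis within 3 mm of the TCP. I'll firm the grip a little and carry it over the cup.

Call:
play_rows(
  steps=[
    {"x": 0, "y": 0, "z": 0, "turn": 0},
    {"x": -4, "y": 8, "z": 0, "turn": 0},
    {"x": -12, "y": 22, "z": 0, "turn": 0.03},
    {"x": -22, "y": 42, "z": 0, "turn": 0.06},
    {"x": -34, "y": 64, "z": 0, "turn": 0.09},
    {"x": -46, "y": 86, "z": 0, "turn": 0.12},
    {"x": -58, "y": 108, "z": 0, "turn": 0.15},
    {"x": -68, "y": 128, "z": 0, "turn": 0.15},
  ],
  claw=0.374,
)

```text
time: 5.88
position: [0.5507, 0.1573, 0.1564]
eef_rot: [[0.972, 0.234, -0.003], [0.234, -0.972, -0.002], [-0.004, 0.001, -1.0]]
contact_force: [1.1, 0.5, -2.2]
gripper_width: 0.63
grip_force: 8.5
```

```bash
python3 -c "
from h import *
go(.5402,.0259,.16,13.5)"
```

```text
t 5.88 pos [0.5507 0.1573 0.1564] yaw 13.5 grip 8.5 0.63 q [  9.  11. 103.  -0.  67.  85.] F [ 1.1  0.5 -2.2] 
MOVE [-40.9 125.3  -3.4] turn 0.0
```

Call:
play_rows(
  steps=[
    {"x": -6, "y": 20, "z": -2, "turn": 0},
    {"x": -13, "y": 40, "z": -3, "turn": 0},
    {"x": -19, "y": 60, "z": -3, "turn": 0},
    {"x": -26, "y": 79, "z": -3, "turn": 0},
    {"x": -32, "y": 96, "z": -3, "turn": 0},
    {"x": -36, "y": 110, "z": -3, "turn": 0},
    {"x": -38, "y": 118, "z": -3, "turn": 0},
    {"x": -39, "y": 121, "z": -3, "turn": 0},
  ],
)

```text
time: 6.55
position: [0.5422, 0.0315, 0.16]
eef_rot: [[0.972, 0.234, -0.002], [0.234, -0.972, -0.0], [-0.002, -0.0, -1.0]]
contact_force: [-0.2, 0.7, -2.2]
gripper_width: 0.626
grip_force: 8.5
```

```bash
python3 -c "
from h import *
snapshot('top');snapshot('top');snapshot('top')
go(.5402,.0259,.13,13.5)
a=snapshot('side')[160:280,200:340,::-1];b=snapshot('top')[150:280,230:360,::-1]
cv2.imwrite('pics/g4.png',np.hstack([cv2.resize(i,(390,360),interpolation=2) for i in(a,b)]))"
```

```text
t 6.7 pos [0.5429 0.0335 0.1606] yaw 13.6 grip 8.5 0.629 q [ -4.   7. 107.   0.  66.  72.] F [-0.7 -0.1 -2.5] 
MOVE [-4.4  6.7 30.6] turn 0.002
```

View pics/g4.png

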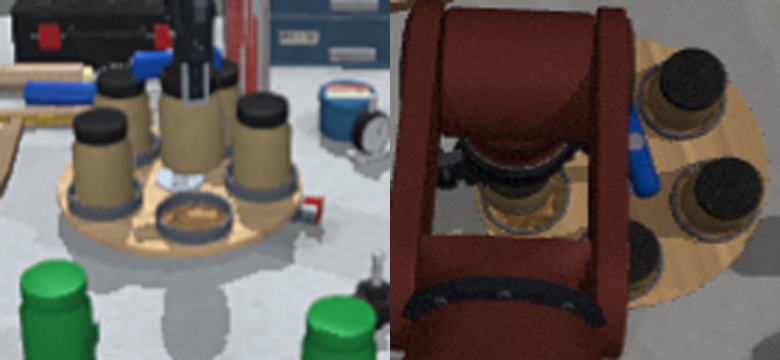

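```bash
python3 -c "
from h import *
print('cup side',at('side',(270,231),.042))
for uv in [(268.7,205)]:
    o,d=ray('side',uv);print('jar',o+d*(.0335-o[1])/d[1])
print(proj('side',[[.5402,.0259,.042],[.5429,.0335,.14]]))
"
```

```text
cup side [0.5384 0.0352]
jar [0.54037144 0.0335     0.11896406]
[[269.55262872 229.27053612]
 [267.55227428 197.65935663]]
```

Call:
play_rows(
  steps=[
    {"x": -2.5, "y": 6.5, "z": 0, "turn": 0},
    {"x": -2.5, "y": 6.5, "z": 8, "turn": 0},
    {"x": -2.5, "y": 6.5, "z": 18, "turn": 0},
    {"x": -2.5, "y": 6.5, "z": 28, "turn": 0},
    {"x": -2.5, "y": 6.5, "z": 38, "turn": 0},
    {"x": -2.5, "y": 6.5, "z": 46, "turn": 0},
    {"x": -2.5, "y": 6.5, "z": 50, "turn": 0},
    {"x": -2.5, "y": 6.5, "z": 50, "turn": 0},
  ],
)

```text
time: 7.47
position: [0.541, 0.0268, 0.1089]
eef_rot: [[0.972, 0.237, -0.004], [0.237, -0.972, 0.0], [-0.004, -0.001, -1.0]]
contact_force: [0.3, -0.5, -3.0]
gripper_width: 0.627
grip_force: 8.5
```

```bash
python3 -c "
from h import *
snapshot('top')
go(.542,.0265,.085,13.5)
"
```

```text
t 7.52 pos [0.5418 0.0267 0.11  ] yaw 13.7 grip 8.5 0.622 q [ -5.  10. 109.   0.  61.  72.] F [ 0.9 -0.1 -2.2] 
MOVE [ 0.2  0.3 25. ] turn 0.003
```

Call:
play_rows(
  steps=[
    {"x": 0, "y": 0, "z": 4, "turn": 0},
    {"x": 0, "y": 0, "z": 8, "turn": 0},
    {"x": 0, "y": 0, "z": 12, "turn": 0},
    {"x": 0, "y": 0, "z": 15, "turn": 0},
    {"x": 0, "y": 0, "z": 18, "turn": 0},
    {"x": 0, "y": 0, "z": 20, "turn": 0},
    {"x": 0, "y": 0, "z": 20, "turn": 0},
  ],
)

```text
time: 8.1
position: [0.5446, 0.0267, 0.0929]
eef_rot: [[0.972, 0.236, 0.004], [0.236, -0.972, 0.0], [0.004, 0.001, -1.0]]
contact_force: [0.5, -0.1, 4.2]
gripper_width: 0.626
grip_force: 8.9
```

```bash
python3 -c "
from h import *
go(.542,.0265,.085,13.5)
a=snapshot('side')[170:260,220:330,::-1]
cv2.imwrite('pics/g5.png',cv2.resize(a,None,fx=6,fy=6,interpolation=2))"
```

```text
t 8.1 pos [0.5446 0.0267 0.0929] yaw 13.7 grip 8.9 0.626 q [ -5.  12. 109.   0.  59.  72.] F [ 0.5 -0.1  4.2] 
MOVE [-2.6 -0.4  7.9] turn 0.003
```

View pics/g5.png

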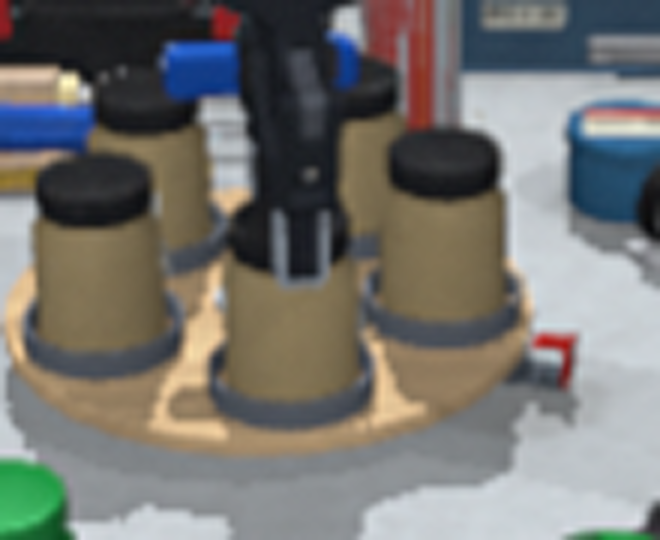

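The jar is inside the collar at about (292,400), upright, and the 6 N upward push shows it touching. Releasing.

Call:
play_rows(
  steps=[
    {"x": 0, "y": 0, "z": 0, "turn": 0},
    {"x": 0, "y": 0, "z": 0, "turn": 0},
    {"x": 0, "y": 0, "z": 0, "turn": 0},
    {"x": 0, "y": 0, "z": 0, "turn": 0},
  ],
  claw=0.32,
)

```text
time: 8.48
position: [0.542, 0.0266, 0.0906]
eef_rot: [[0.972, 0.237, -0.001], [0.237, -0.972, -0.0], [-0.001, -0.0, -1.0]]
contact_force: [0.0, 0.5, 0.1]
gripper_width: 0.679
grip_force: 0.0
```

Call:
play_rows(
  steps=[
    {"x": 0, "y": 0, "z": 0, "turn": 0},
    {"x": 0, "y": 0, "z": 0, "turn": 0},
    {"x": 0, "y": 0, "z": 0, "turn": 0},
    {"x": 0, "y": 0, "z": 0, "turn": 0},
  ],
  claw=0.1,
)

```text
time: 8.82
position: [0.5424, 0.0266, 0.0909]
eef_rot: [[0.972, 0.236, -0.0], [0.236, -0.972, 0.0], [-0.0, -0.0, -1.0]]
contact_force: [-0.3, 0.3, 0.2]
gripper_width: 0.9
grip_force: 0.0
```

Call:
play_rows(
  steps=[
    {"x": 0, "y": 0, "z": -10, "turn": 0},
    {"x": 0, "y": 0, "z": -30, "turn": 0},
    {"x": 0, "y": 0, "z": -60, "turn": 0},
    {"x": 0, "y": 0, "z": -90, "turn": 0},
    {"x": 0, "y": 0, "z": -120, "turn": 0},
    {"x": 0, "y": 0, "z": -120, "turn": 0},
  ],
)

```text
time: 9.32
position: [0.5474, 0.0263, 0.2197]
eef_rot: [[0.971, 0.237, 0.014], [0.237, -0.972, -0.001], [0.014, 0.005, -1.0]]
contact_force: [1.1, -0.1, 1.3]
gripper_width: 0.903
grip_force: 0.0
```

```bash
python3 -c "
from h import *
go(.560,-.0568,.20,13.5)
a=snapshot('side')[160:260,210:330,::-1];b=snapshot('top')[150:280,230:360,::-1]
cv2.imwrite('pics/g6.png',np.hstack([cv2.resize(i,(394,360),interpolation=2) for i in(a,b)]))"
```

```text
t 9.32 pos [0.5474 0.0263 0.2197] yaw 13.7 grip 0.0 0.903 q [ -5.   3. 104.   0.  72.  72.] F [ 1.1 -0.1  1.3] 
MOVE [-7.7 83.7 20. ] turn 0.003
```

View pics/g6.png

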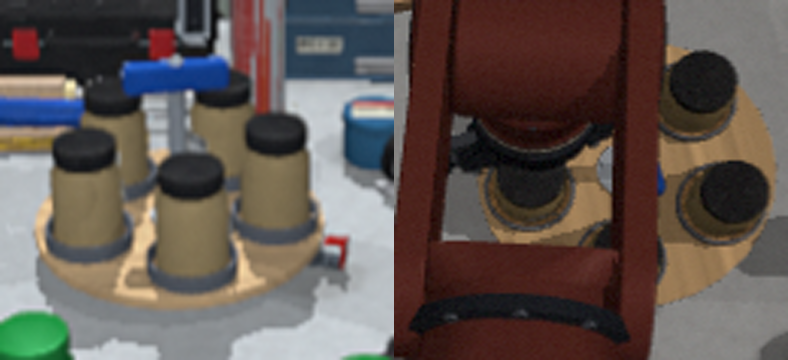

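```bash
python3 -c "
from h import *
a=at('side',(247.5,180.8),.15);b=at('side',(279.4,178.9),.15);print(a,b,np.degrees(np.arctan2(*(a-b)[::-1])),(a+b)/2)
for u in (103.5,108,98):
  r=np.radians(u);print(u,proj('side',[[.56+.085*np.cos(r),-.0568+.085*np.sin(r),.114]]))
print('lid seen',210+192/3.283,160+161/3.6)
go(.560,-.0568,.20,13.5)
"
```

```text
[ 0.6046 -0.0526] [ 0.5171 -0.0687] 10.425808525884781 [ 0.56085 -0.06065]
103.5 [[269.02811765 205.40503453]]
108 [[271.51973741 205.13169322]]
98 [[265.93293575 205.62149071]]
lid seen 268.48309473042946 204.72222222222223
t 9.42 pos [0.544  0.0265 0.2139] yaw 13.7 grip 0.0 0.9 q [ -5.   3. 105.  -0.  72.  72.] F [ 0.  -0.2 -1. ] 
MOVE [-4.3 84.7 14. ] turn 0.003
```

Call:
play_rows(
  steps=[
    {"x": -1, "y": 20, "z": 10, "turn": 0},
    {"x": -2, "y": 45, "z": 14, "turn": 0},
    {"x": -4, "y": 65, "z": 14, "turn": 0},
    {"x": -4, "y": 80, "z": 14, "turn": 0},
    {"x": -4, "y": 85, "z": 14, "turn": 0},
    {"x": -4, "y": 85, "z": 14, "turn": 0},
    {"x": -4, "y": 85, "z": 14, "turn": 0},
    {"x": -4, "y": 85, "z": 14, "turn": 0},
  ],
  claw=0.3,
)

```text
time: 10.08
position: [0.5585, -0.056, 0.1968]
eef_rot: [[0.971, 0.237, -0.001], [0.237, -0.971, 0.001], [-0.0, -0.001, -1.0]]
contact_force: [0.5, 0.5, -0.1]
gripper_width: 0.698
grip_force: 0.0
```

```bash
python3 -c "
from h import *
go(.560,-.0568,.131,12.5)"
```

```text
t 10.08 pos [ 0.5585 -0.056   0.1968] yaw 13.7 grip 0.0 0.698 q [-13.   7. 103.   0.  70.  63.] F [ 0.5  0.5 -0.1] 
MOVE [ 1.3  1.2 65.8] turn 0.021
```

Call:
play_rows(
  steps=[
    {"x": 1, "y": 1, "z": 15, "turn": 0.02},
    {"x": 1, "y": 1, "z": 30, "turn": 0.02},
    {"x": 1, "y": 1, "z": 45, "turn": 0.02},
    {"x": 1, "y": 1, "z": 58, "turn": 0.02},
    {"x": 1, "y": 1, "z": 65, "turn": 0.02},
    {"x": 1, "y": 1, "z": 65, "turn": 0.02},
    {"x": 1, "y": 1, "z": 65, "turn": 0.02},
  ],
)

```text
time: 10.67
position: [0.5597, -0.0572, 0.1318]
eef_rot: [[0.976, 0.218, -0.001], [0.218, -0.976, 0.0], [-0.001, -0.0, -1.0]]
contact_force: [-1.0, -0.1, -0.5]
gripper_width: 0.702
grip_force: 0.0
```

Call:
play_rows(
  steps=[
    {"x": 0, "y": 0, "z": 0, "turn": 0},
    {"x": 0, "y": 0, "z": 0, "turn": 0},
    {"x": 0, "y": 0, "z": 0, "turn": 0},
    {"x": 0, "y": 0, "z": 0, "turn": 0},
    {"x": 0, "y": 0, "z": 0, "turn": 0},
    {"x": 0, "y": 0, "z": 0, "turn": 0},
  ],
  claw=0.74,
)

```text
time: 11.17
position: [0.5603, -0.0575, 0.1325]
eef_rot: [[0.976, 0.217, 0.001], [0.217, -0.976, 0.0], [0.001, 0.0, -1.0]]
contact_force: [0.7, 0.2, 0.6]
gripper_width: 0.262
grip_force: 0.5
```

```bash
python3 -c "
from h import *
go(.560,-.0568,.131,75.2)"
```

```text
t 11.17 pos [ 0.5603 -0.0575  0.1325] yaw 12.5 grip 0.5 0.262 q [-13.  11. 105.   0.  63.  64.] F [0.7 0.2 0.6] 
MOVE [-0.1 -0.8  1.5] turn -1.094
```

Call:
play_rows(
  steps=[
    {"x": 0, "y": 0, "z": 0, "turn": 0},
    {"x": 0, "y": 0, "z": 0, "turn": 0},
    {"x": 0, "y": 0, "z": 0, "turn": 0},
    {"x": 0, "y": 0, "z": 0, "turn": 0},
  ],
  claw=0.8,
)

```text
time: 11.5
position: [0.56, -0.0565, 0.1327]
eef_rot: [[0.976, 0.217, 0.0], [0.217, -0.976, 0.002], [0.001, -0.002, -1.0]]
contact_force: [-0.9, 4.6, 4.1]
gripper_width: 0.22
grip_force: 61.8
```

Call:
play_rows(
  steps=[
    {"x": 0, "y": 0, "z": 0, "turn": -0.02},
    {"x": 0, "y": 0, "z": 0, "turn": -0.06},
    {"x": 0, "y": 0, "z": 0, "turn": -0.12},
    {"x": 0, "y": 0, "z": 0, "turn": -0.18},
    {"x": 0, "y": 0, "z": 0, "turn": -0.24},
    {"x": 0, "y": 0, "z": 0, "turn": -0.3},
    {"x": 0, "y": 0, "z": 0, "turn": -0.35},
    {"x": 0, "y": 0, "z": 0, "turn": -0.4},
  ],
)

```text
time: 12.17
position: [0.5605, -0.0575, 0.1327]
eef_rot: [[0.813, 0.582, 0.001], [0.582, -0.813, 0.0], [0.001, 0.001, -1.0]]
contact_force: [0.1, 2.9, 3.9]
gripper_width: 0.224
grip_force: 61.6
```

```bash
python3 -c "
from h import *
go(.560,-.0568,.131,75.2)"
```

```text
t 12.17 pos [ 0.5605 -0.0575  0.1327] yaw 35.6 grip 61.6 0.224 q [-13.  11. 105.   0.  63.  41.] F [0.1 2.9 3.9] 
MOVE [ 0.1 -0.9  1.7] turn -0.691
```

Call:
play_rows(
  steps=[
    {"x": 0, "y": 0, "z": 0, "turn": -0.05},
    {"x": 0, "y": 0, "z": 0, "turn": -0.1},
    {"x": 0, "y": 0, "z": 0, "turn": -0.16},
    {"x": 0, "y": 0, "z": 0, "turn": -0.22},
    {"x": 0, "y": 0, "z": 0, "turn": -0.28},
    {"x": 0, "y": 0, "z": 0, "turn": -0.34},
    {"x": 0, "y": 0, "z": 0, "turn": -0.39},
    {"x": 0, "y": 0, "z": 0, "turn": -0.44},
  ],
)

```text
time: 12.83
position: [0.5614, -0.0583, 0.1327]
eef_rot: [[0.488, 0.873, 0.003], [0.873, -0.488, -0.001], [0.001, 0.004, -1.0]]
contact_force: [3.6, 0.4, 1.4]
gripper_width: 0.222
grip_force: 61.3
```

Call:
play_rows(
  steps=[
    {"x": 0, "y": 0, "z": 0, "turn": -0.05},
    {"x": 0, "y": 0, "z": 0, "turn": -0.1},
    {"x": 0, "y": 0, "z": 0, "turn": -0.15},
    {"x": 0, "y": 0, "z": 0, "turn": -0.19},
    {"x": 0, "y": 0, "z": 0, "turn": -0.22},
    {"x": 0, "y": 0, "z": 0, "turn": -0.235},
    {"x": 0, "y": 0, "z": 0, "turn": -0.235},
    {"x": 0, "y": 0, "z": 0, "turn": -0.235},
  ],
)

```text
time: 13.5
position: [0.5619, -0.0586, 0.1327]
eef_rot: [[0.273, 0.962, 0.005], [0.962, -0.273, -0.002], [-0.0, 0.005, -1.0]]
contact_force: [5.2, -0.8, -0.1]
gripper_width: 0.22
grip_force: 61.1
```

```bash
python3 -c "
from h import *
go(.560,-.0568,.131,75.2)
a=snapshot('side')[160:260,210:330,::-1];b=snapshot('top')[150:280,230:360,::-1]
cv2.imwrite('pics/g7.png',np.hstack([cv2.resize(i,(394,360),interpolation=2) for i in(a,b)]))
for u in (156.2,166.2,176.2):
  r=np.radians(u);P=[[.56+.085*np.cos(r),-.0568+.085*np.sin(r),.114]];print(u,(proj('side',P)-[210,160])*[3.283,3.6],(proj('top',P)-[230,150])*[3.03,2.77]+[394,0])
"
```

```text
t 13.5 pos [ 0.5619 -0.0586  0.1327] yaw 74.1 grip 61.1 0.22 q [-13.  11. 105.  -0.  63.   3.] F [ 5.2 -0.8 -0.1] 
MOVE [ 1.2 -2.4  1.7] turn -0.019
156.2 [[267.59210977 136.11179657]] [[594.69100953 244.24225866]]
166.2 [[273.61823434 128.36178027]] [[612.92127046 249.42671428]]
176.2 [[276.56272862 120.4110652 ]] [[631.83618823 251.65580407]]
```

View pics/g7.png

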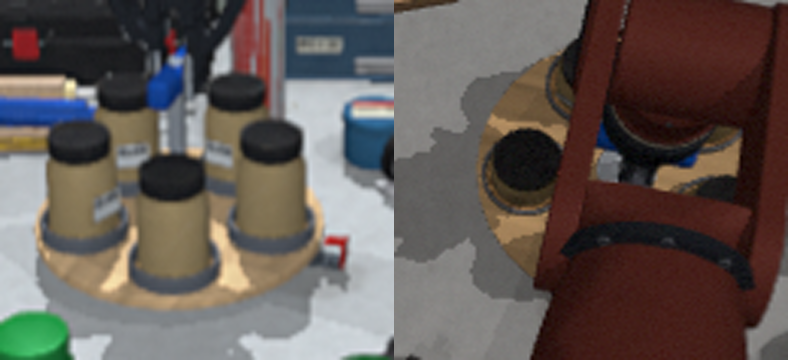

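The deck turned with the handle: the jar next to the pointer is at (271,133) in the side half, all five are upright. I'll check the deck angle from the other lids.

```bash
python3 -c "
from h import *
ax=np.array([.560,-.0568])
for n,x,y,off in (('side',271,133,0),('side',171,171,72),('side',79,137,144),('top',526,157,72)):
  uv=(210+x/3.283,160+y/3.6) if n=='side' else (230+(x-394)/3.03,150+y/2.77)
  d=at(n,uv,.114)-ax;print(n,d,np.linalg.norm(d),np.degrees(np.arctan2(d[1],d[0]))+off)
print(sense()['ft_torque'])
"
```

```text
side [-0.0805  0.0287] 0.08546309144888226 160.37774386134916
side [-0.0027  0.0954] 0.0954381998992018 163.62114591365344
side [0.0787 0.0405] 0.08850954750759943 171.23091454292953
top [-0.0012  0.0858] 0.08580839119806408 162.80128733010707
[ 0.15242568 -0.27552679  0.0425923 ]
```

Deck reads about 164° against a 166° target; a small trim, then settle.

Call:
play_rows(
  steps=[
    {"x": 0, "y": 0, "z": 0, "turn": -0.015},
    {"x": 0, "y": 0, "z": 0, "turn": -0.03},
    {"x": 0, "y": 0, "z": 0, "turn": -0.035},
    {"x": 0, "y": 0, "z": 0, "turn": -0.035},
    {"x": 0, "y": 0, "z": 0, "turn": -0.035},
    {"x": 0, "y": 0, "z": 0, "turn": -0.035},
    {"x": 0, "y": 0, "z": 0, "turn": -0.035},
    {"x": 0, "y": 0, "z": 0, "turn": -0.035},
  ],
)

```text
time: 14.27
position: [0.562, -0.0586, 0.1327]
eef_rot: [[0.24, 0.971, 0.005], [0.971, -0.24, -0.002], [-0.001, 0.005, -1.0]]
contact_force: [5.6, -0.2, 0.1]
gripper_width: 0.224
grip_force: 61.1
```

```bash
python3 -c "
from h import *
go(.560,-.0568,.131,76);print(sense()['qvel'].round(2))
print(finish_job())"
```

```text
t 14.27 pos [ 0.562  -0.0586  0.1327] yaw 76.1 grip 61.1 0.224 q [-13.  11. 105.  -0.  63.   1.] F [ 5.6 -0.2  0.1] 
MOVE [ 1.3 -2.4  1.7] turn 0.002
[-0.03 -0.05 -0.04  0.11  0.04  0.01]
the job is handed in; nothing more can be done
None
```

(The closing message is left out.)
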